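# Set the discharge level by three clicks and start

## Task

The cracked black pack is docked on the grey discharge unit and needs a higher discharge level. With a fingertip, push the red-and-white pointer of the rotary selector clockwise (seen from above) exactly three clicks from where it stands, never gripping it between the fingers, forcing it or going past the third click; then press the green start button all the way down and let it up again. Leave the pack in its dock and everything else on the bench where it is.

Things in the scene. Friction and masses are not known exactly. Their poses are not given: they have to be found in the camera images.
- unit: grey discharge unit, fixed. Origin: under the centre of its panel housing, on the bench. Housing 200 (x) by 260 (y) mm, flat dark top 70 mm high; selector axis at (0, +45) mm, green button at (0, -85) mm. Beyond its +y side a dock shelf, 30 mm high, y 130 to 260 mm, holds the black pack. Eight white dots 69 mm from the selector axis, growing clockwise, mark its positions
- selector (a joint): selector angle (rad), growing clockwise seen from above. Eight detents 36 degrees apart: 0, 0.628, ... 4.398, end stops just beyond. Starts in one of the first three. Pointer heading in the unit's frame, counter-clockwise from its +x, is 2.199 minus this value. It takes 0.06 N m (2 N at 36 mm) to leave a detent; past half-way (18 degrees) it snaps into the next by itself, away from the finger
- selector_axis (a point): point on the selector's axis at the height of the pointer's top (106 mm above the bench). The selector is a black disc, 108 mm across, its top 78 mm above the bench, bearing an upright bar, the pointer: 72 mm long (from 22 mm behind the axis to 50 mm in front), 16 mm thick, 28 mm high
- pointer_tip (a point): middle of the top edge of the pointer's front end, 50 mm from the axis, 106 mm above the bench; turns with the selector
- pointer_red: red half (8 mm thick, 72 mm long, 28 mm high) of the pointer bar: its outer face is the counter-clockwise side, the one to push for a clockwise turn. Origin on the selector's axis at the bar's foot, x along the pointer to its tip, z up
- pointer_white: white half of the pointer bar, its clockwise side; same origin and axes as the red half. Pushing on the white and the red half at the same time counts as gripping
- start_button (a joint): travel (m) of the start button: 0 up, 0.006 fully down; a spring takes 1.5 N at first and 5 N fully down and lifts it again when let go
- start_button_top (a point): centre of the top of the round green button, 32 mm across in a black collar 44 mm across, 88 mm above the bench when up
- pack: cracked black power-tool battery pack, loose, 118 x 74 x 65 mm, lying in the unit's dock; origin at the centre of its underside, 30 mm above the bench; stays there
- cup_a: yellow plastic sorting cup, loose, 84 mm across, 85 mm high; origin at the centre of its underside; leave alone
- cup_b: second yellow cup, same size; leave alone
- brick: pewter-coloured alkaline brick battery, loose, 67 x 67 x 102 mm with two brass terminals; origin at the centre of its underside; leave alone
- pry_bar: blue steel pry bar lying flat beside the dock, about 310 mm long, 32 mm wide; origin under the middle of its shaft, x along it; leave alone
- cell_a: black and copper round cell standing upright, 33 mm across, 61 mm high; origin at the centre of its underside; leave alone
- cell_b: second cell like it; leave alone

How it is judged:
On the way, in this order (a step that is already met when the one before it is completed fails the run):
1. the selector rests three clicks clockwise of its start (distance of pointer_tip from where it was at the start of the episode between 0.0755 and 0.0855 m and velocity of joint selector between -0.1 and 0.1 rad/s), for 0.3 s.
2. the start button is pressed down (value of joint start_button above 0.0045 m), for 0.05 s.
At the end, for the whole second after the job is handed in: selector at rest three clicks clockwise of its start (pointer tip 75.5 to 85.5 mm from where it began, about 8 degrees either way), then the start button pressed at least 4.5 of 6 mm and up again within 1 mm, the pack in its dock, every loose thing within 15 mm of its start (all of step 1 and value of joint start_button below 0.001 m and z of pack in the frame of unit below 0.034 m and distance of each of pack, cup_a, cup_b, brick, pry_bar, cell_a, cell_b from where it was at the start of the episode below 0.015 m); the robot touches nothing.
It fails at once if the selector is turned past the third click (pointer more than about 128 degrees from its start) (distance of pointer_tip from where it was at the start of the episode above 0.09 m).
It fails at once if the start button is pressed (more than 3 mm) while the selector is not three clicks on (value of joint start_button above 0.003 m and not (distance of pointer_tip from where it was at the start of the episode between 0.0755 and 0.0855 m)).
It fails at once if the pointer is gripped: over 0.7 N from the fingers on its red and on its white half at once (contact force between the fingers and pointer_red above 0.7 N and contact force between the fingers and pointer_white above 0.7 N).
It fails at once if the pointer is forced: over 25 N from the arm (contact force between the arm and pointer_red above 25 N or contact force between the arm and pointer_white above 25 N).
It fails at once if the pack, a cup, the brick, the pry bar or a cell is moved or lifted more than 15 mm (distance of any of pack, cup_a, cup_b, brick, pry_bar, cell_a, cell_b from where it was at the start of the episode above 0.015 m).
It also fails if it takes over 48 s, if anything falls off the work surface, if the arm or the gripper's body presses on something with over 40 N, if the wrist force passes 120 N, or if a joint passes its speed limit or range.

## Robot

A 6-joint arm with a two-finger parallel gripper is mounted at the origin on the work surface. World frame = base frame: x ahead of the robot, y to its left, z up, the work surface at z = 0. Lengths are in m, angles in rad, forces in N, time in s.
With the tool pointing down it reaches from about 0.3 to 0.95 m from the base axis. Payload 3.1 kg.
Tool frame: the origin (TCP) lies at the very end of the fingers, on their centre line; the grasp point (between the pads) lies 19 mm behind it (env.hold_point_z is the distance from the TCP to the grasp point, in m); z points along the fingers, y is the line along which they close (so a half turn about z gives the same grasp; the last joint's range is limited). The gripper opens to 85 mm and grips with 20 to 120 N. Pads are 22 mm wide; open, the fingers measure 114 mm over their backs; the gripper's body (76 mm by 85 mm) begins 54 mm behind the grasp point. The pads swing forward as they close: fully open they stand 13 mm farther back than shut.
Start: joints at [-1.236, 0.308, 1.634, -0, 1.2, -0.07], TCP at [0.246, -0.575, 0.231] pointing down, gripper open.
Joint ranges: [-3.06, 3.06], [-0.79, 1.96], [0.05, 2.63], [-1.19, 4.34], [0.05, 2.64], [-2.94, 2.94]. Speed limits (rad/s): [2.79, 2.79, 3.14, 3.14, 3.14, 3.14].

## Interface

Orientations are given as a unit quaternion [x, y, z, w].
In Python, from station import sense, optics, env gives the robot as it stands.
- The arm moves only by the tool move_arm, never from a script. Its argument "rows" is a list of rows, each a list of 7 numbers: the shift along the tool's x, y, z in mm, then the turn, a rotation vector about the tool's x, y, z in degrees, then the opening, from 0 (shut) to 1 (fully open). A call has exactly 10 rows; each row shifts and turns the commanded pose from where the row before left it, along the tool's axes as they then stand; what a row does not reach is not made up. A row lasts 1/10 s, in which the tool goes at most 50 mm and 8.59 degrees, less where a joint would pass 70% of its speed; a pose out of reach is approached as far as the arm can. A call with a gripper value outside its range is refused whole. The fingers move at their own pace and stop on an object; "force" is the grip in N (left out, the last holds). Time passes only in rows, so rows that do not move let the fingers close, or fill a call up. It gives the time, the measured TCP pose, the force, the opening and the grip force at its end, in the units of the state.
- sense(): the state, without advancing time (a new reading comes with each control period).
- optics.capture(name): name is "scene" or "top"; returns a dict with "image" (400x640x3 uint8, blue, green, red), "fx", "fy", "cx", "cy" (pixels), "k1" (the pictures are not rectified: a ray, as slopes to the right and down, at radius r is drawn at 1 + k1 r^2 times it, then the intrinsics apply), "R" (3x3) and "t" (3): a world point X has camera coordinates R X + t. Camera axes: x right, y down, z forward; pixel columns grow to the right and rows downward; lengths in m; the calibration is good to about 2 mm. A picture is of the moment at which its call begins. There is no depth.
- env.sign_off(): hands the job in; it is judged then, once.
The state is a dict: "t": time; "joint_positions": joint angles; "joint_vel": joint speeds; "joint_torque": joint torques, N m; "position": TCP position; "eef_rot": TCP orientation; "force": force on the tool from outside, world axes, zero at the start; "moment": the same for the moment, N m; "gripper_width": opening from 0.0 (shut) to 1.0 (fully open); "grip_force": force on a finger pad.
Only numpy, scipy, OpenCV 4.12 (cv2) and the standard library are available. Lean on these libraries where they do the work, as an engineer would, in place of code of your own. Each camera call takes 0.05 s, during which the arm holds its last target. There are 200 camera calls.

## Working session

There is one attempt and no reset: what is moved stays moved. The work goes in short steps, Python scripts to look and compute and a tool call to move; the robot and the scene stay as the last step left them, time stands still between calls to the robot, and variables do not carry over. Pictures are saved under pics/ and viewed, at most 10 in all, crops included, and the job is handed in when it is done.

Besides the shell and the picture viewer there is one more tool, called after "Request:" as a command line: name --pt "numbers of a row" for each row, then --argument value for the rest. move_arm: Moves the arm, as the interface text tells. Its arguments: {"type":"object","properties":{"rows":{"type":"array"},"force":{"type":"number"}},"required":["rows"]}

```bash
mkdir -p pics; ls; cat > h.py <<'E'
import numpy as np, cv2
from station import sense, optics, env
def ray(c,u,v):
    x=(u-c["cx"])/c["fx"]; y=(v-c["cy"])/c["fy"]
    a,b=x,y
    for _ in range(20):
        s=1+c["k1"]*(a*a+b*b); a,b=x/s,y/s
    R=np.array(c["R"]); t=np.array(c["t"])
    return -R.T@t, R.T@np.array([a,b,1.])
def at(c,u,v,z):
    o,d=ray(c,u,v); return o+d*(z-o[2])/d[2]
def proj(c,X):
    p=np.array(c["R"])@np.array(X)+np.array(c["t"]); a,b=p[:2]/p[2]
    s=1+c["k1"]*(a*a+b*b); return c["fx"]*a*s+c["cx"],c["fy"]*b*s+c["cy"]
E
python3 - <<'E'
from h import *
import pickle
for n in("top","scene"):
    c=optics.capture(n); cv2.imwrite(f"pics/{n}0.png",c["image"]); pickle.dump(c,open(n+".pkl","wb"))
    print(n,c["fx"],c["k1"],-np.array(c["R"]).T@np.array(c["t"]))
s=sense();print(s["position"],s["eef_rot"],s["gripper_width"],s["t"])
E
```

```text
pics
top 463.4980546695221 -0.08585159477262448 [0.28687994 0.04161093 1.50020706]
scene 469.3037843447774 -0.11424700802188777 [1.32831039 0.8710998  1.17975671]
[ 0.24587892 -0.57378215  0.23015205] [ 9.79584779e-01  2.01028673e-01 -1.36540520e-04 -1.05596911e-03] 1.0009109774581535 0.1
```

View pics/top0.png

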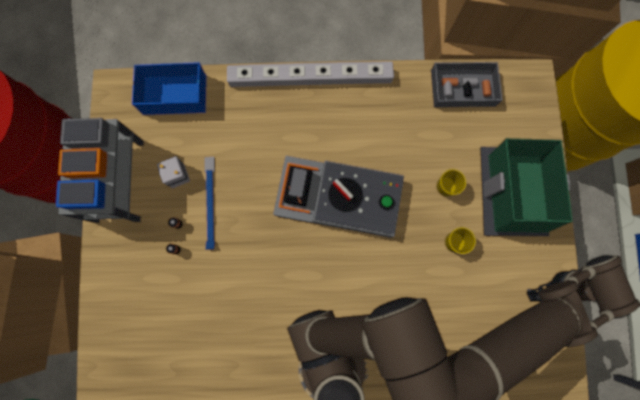

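View pics/scene0.png

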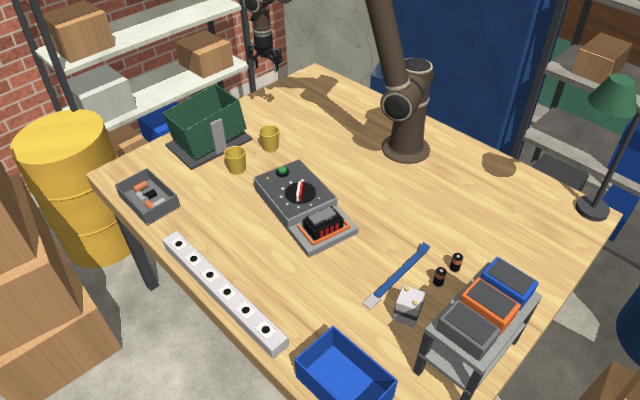

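The top view shows the selector near (346,194), the button near (387,202) and the pack left of them. The scene view shows the same layout. Next, enlarged crops.

```bash
python3 - <<'E'
import cv2,pickle
a=pickle.load(open("top.pkl","rb"))["image"][150:246,270:414]
b=pickle.load(open("scene.pkl","rb"))["image"][150:222,250:340]
cv2.imwrite("pics/c1.png",cv2.resize(a,None,fx=5.5,fy=5.5,interpolation=cv2.INTER_CUBIC))
cv2.imwrite("pics/c2.png",cv2.resize(b,None,fx=8,fy=8,interpolation=cv2.INTER_CUBIC))
E
```

```text
(no output)
```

View pics/c1.png

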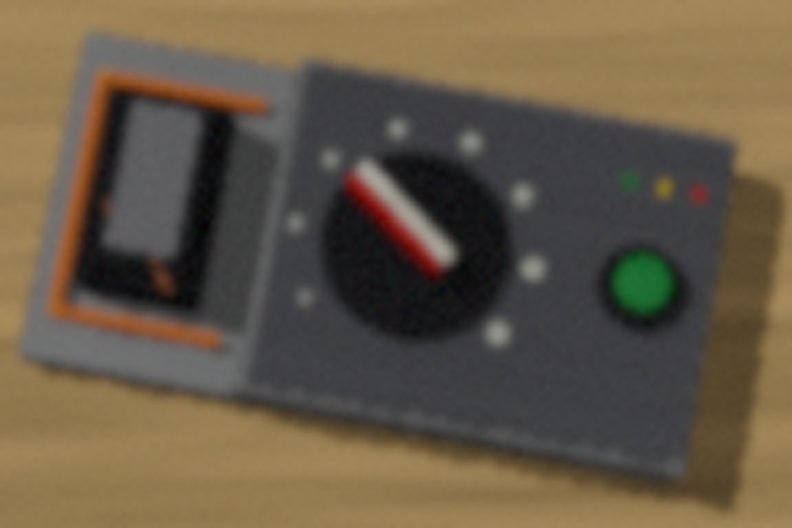

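View pics/c2.png

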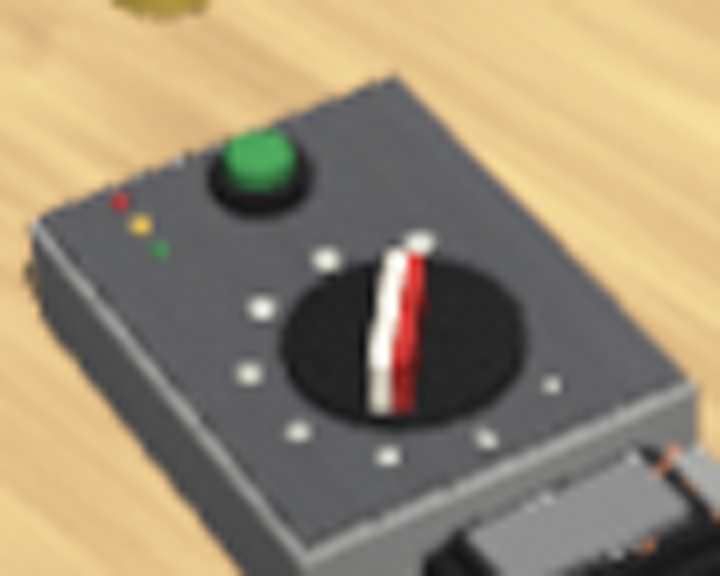

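```bash
cat >> h.py <<'E'
def S(x): return np.array(x,float)
E
python3 - <<'E'
from h import *
import pickle
from scipy.optimize import least_squares
T=pickle.load(open("top.pkl","rb"));C=pickle.load(open("scene.pkl","rb"))
d1=S([(305,297),(295,222),(331,158),(398,128),(470,142),(522,195),(532,268),(497,333)])
p1=(d1+.5)/5.5-.5+S([270,150]); b1=(S([643,283])+.5)/5.5-.5+S([270,150])
d2=S([(552,384),(486,439),(388,457),(298,432),(249,374),(262,308),(327,260),(420,242)])
p2=(d2+.5)/8-.5+S([250,150]); b2=(S([259,158])+.5)/8-.5+S([250,150])
th=2.199-.6283*np.arange(8)
M=np.c_[69*np.cos(th),45+69*np.sin(th),np.full(8,71)]/1000
M=np.r_[M,[[0,-.085,.088]]]
def W(q):
    c,s=np.cos(q[2]),np.sin(q[2]); return np.c_[M[:,0]*c-M[:,1]*s+q[0],M[:,0]*s+M[:,1]*c+q[1],M[:,2]]
def f(q,cams):
    r=[]
    for c,p in cams: r.append(np.array([proj(c,X) for X in W(q)])-p)
    return np.concatenate(r).ravel()
A=(T,np.r_[p1,[b1]]);B=(C,np.r_[p2,[b2]])
for cams in([A],[B],[A,B]):
    o=least_squares(f,[.5,0,-.2],args=(cams,)); print(o.x,np.degrees(o.x[2]),np.abs(o.fun).max())
x,y,a=o.x
c,s=np.cos(a),np.sin(a); R=np.array([[c,-s],[s,c]])
ax=R@[0,.045]+[x,y]; print("axis",ax,"button",R@[0,-.085]+[x,y])
for i in(2,3,4,5):
    h=a+2.199-.6283*i; print(i,np.degrees(h), "tip",ax+.05*S([np.cos(h),np.sin(h)]))
h=a+2.199-.6283*2; print(proj(T,[*(ax+.05*S([np.cos(h),np.sin(h)])),.106]),proj(T,[*(ax-.022*S([np.cos(h),np.sin(h)])),.106]))
from scipy.spatial.transform import Rotation as Q
print(Q.from_quat(sense()["eef_rot"]).as_matrix().round(3))
E
```

```text
[ 0.53310099 -0.09300593 -0.21761502] -12.468422199456905 0.1960474411530697
[ 0.53270311 -0.09404084 -0.21601563] -12.376784170506042 0.14107609204953064
[ 0.53304055 -0.09332128 -0.2169792 ] -12.431992381749465 0.3057982068280296
axis [ 0.54272818 -0.04937643] button [ 0.51474169 -0.17632822]
2 41.56355023137931 tip [ 0.58013919 -0.01620391]
3 5.564611963309684 tip [ 0.59249255 -0.04452802]
4 -30.43432630475993 tip [ 0.58583869 -0.07470395]
5 -66.43326457282954 tip [ 0.56271902 -0.09520618]
(np.float64(334.33007593355774), np.float64(180.4962486002912)) (np.float64(350.5273982054633), np.float64(197.35179021548058))
[[ 0.919  0.394 -0.001]
 [ 0.394 -0.919  0.002]
 [ 0.    -0.002 -1.   ]]
```

Request:
move_arm --pt "25 -20 0 0 0 0 0" --pt "25 -20 0 0 0 0 0" --pt "25 -20 0 0 0 0 0" --pt "25 -20 0 0 0 0 0" --pt "25 -20 0 0 0 0 0" --pt "25 -20 0 0 0 0 0" --pt "25 -20 0 0 0 0 0" --pt "25 -20 0 0 0 0 0" --pt "25 -20 0 0 0 0 0" --pt "25 -20 0 0 0 0 0"

```text
t: 1.1
position: [0.3973, -0.2908, 0.2309]
eef_rot: [0.98, 0.201, -0.0, -0.0]
force: [0.4, -0.5, -0.5]
gripper_width: 0.004
grip_force: 0.0
```

Request:
move_arm --pt "25 -20 0 0 0 0 0" --pt "25 -20 0 0 0 0 0" --pt "25 -20 0 0 0 0 0" --pt "25 -20 0 0 0 0 0" --pt "25 -20 0 0 0 0 0" --pt "25 -20 0 0 0 0 0" --pt "25 -20 0 0 0 0 0" --pt "25 -20 0 0 0 0 0" --pt "25 -20 0 0 0 0 0" --pt "25 -20 0 0 0 0 0"

```text
t: 2.1
position: [0.5482, -0.0086, 0.2308]
eef_rot: [0.98, 0.201, -0.0, -0.0]
force: [-0.3, -1.0, -0.5]
gripper_width: 0.001
grip_force: 0.0
```

Request:
move_arm --pt "0 0 0 0 0 -8 0" --pt "0 0 0 0 0 -8 0" --pt "0 0 0 0 0 -8 0" --pt "0 0 0 0 0 -8 0" --pt "0 0 0 0 0 -8 0" --pt "0 0 0 0 0 -8 0" --pt "0 0 0 0 0 -8 0" --pt "0 0 0 0 0 -8 0" --pt "0 0 0 0 0 -8 0" --pt "0 0 0 0 0 -8 0"

```text
t: 3.1
position: [0.5477, -0.0098, 0.2307]
eef_rot: [0.619, 0.785, -0.0, -0.001]
force: [-0.8, -0.9, 0.7]
gripper_width: -0.0
grip_force: 0.0
```

Request:
move_arm --pt "0 0 0 0 0 -7 0" --pt "0 0 0 0 0 -7 0" --pt "0 0 0 0 0 -7 0" --pt "0 0 0 0 0 -7 0" --pt "0 0 10 0 0 0 0" --pt "0 0 10 0 0 0 0" --pt "0 0 10 0 0 0 0" --pt "0 0 10 0 0 0 0" --pt "0 0 0 0 0 0 0" --pt "0 0 0 0 0 0 0"

```text
t: 4.1
position: [0.5479, -0.0099, 0.1906]
eef_rot: [0.413, 0.911, -0.0, -0.001]
force: [0.0, 0.8, -0.1]
gripper_width: 0.001
grip_force: 0.0
```

```bash
cat >> h.py <<'E'
from scipy.spatial.transform import Rotation as Q
AX=S([.5427,-.0494]); BT=S([.5147,-.1763])
def st():
    s=sense(); M=Q.from_quat(s["eef_rot"]).as_matrix(); p=s["position"]
    h=np.degrees(np.arctan2(M[1,1],M[0,1])); v=p[:2]-AX
    print("t",round(s["t"],2),"pos",np.round(p,4),"yhead",round(h,2),"r,d",np.round([v@M[:2,1],v@M[:2,0]],4),"z",M[:,2].round(3),"F",np.round(s["force"],2),"w",round(s["gripper_width"],3))
    return s,M
E
python3 -c "
from h import *
st();c=optics.capture('top');cv2.imwrite('pics/t1.png',cv2.resize(c['image'][130:250,260:440],None,fx=4.4,fy=4.4,interpolation=2))"
```

```text
t 4.1 pos [ 0.5479 -0.0099  0.1906] yhead 41.17 r,d [0.0299 0.0263] z [-0.001  0.    -1.   ] F [ 0.01  0.81 -0.1 ] w 0.001
```

View pics/t1.png

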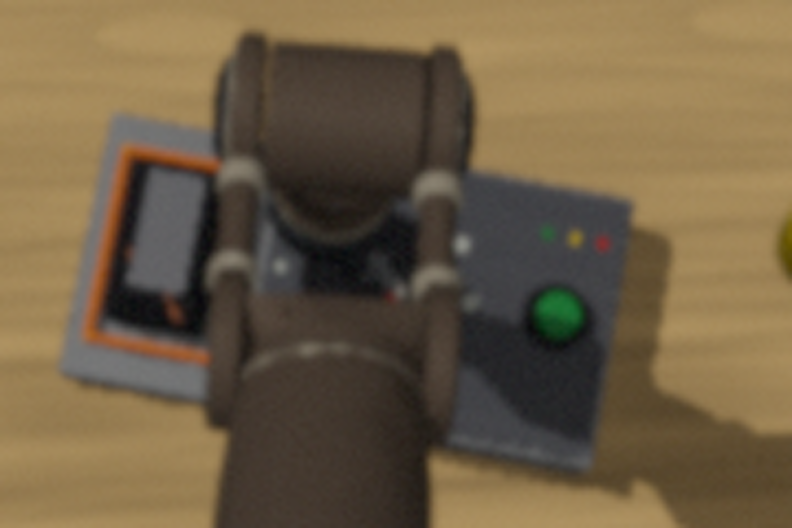

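The arm hides the selector from the top camera, so I'll use the scene camera from here. I'll shift outward and go down on the red side, still clear of the pointer.

Request:
move_arm --pt "6 6 0 0 0 0 0" --pt "0 0 15 0 0 0 0" --pt "0 0 15 0 0 0 0" --pt "0 0 15 0 0 0 0" --pt "0 0 15 0 0 0 0" --pt "0 0 12 0 0 0 0" --pt "0 0 12 0 0 0 0" --pt "0 0 10 0 0 0 0" --pt "0 0 6 0 0 0 0" --pt "0 0 0 0 0 0 0"

```text
t: 5.15
position: [0.5481, -0.0014, 0.0902]
eef_rot: [0.413, 0.911, -0.0, -0.001]
force: [0.7, 0.0, -0.5]
gripper_width: 0.003
grip_force: 0.0
```

```bash
python3 -c "
from h import *
st();c=optics.capture('scene');cv2.imwrite('pics/s1.png',cv2.resize(c['image'][130:240,230:370],None,fx=5,fy=5,interpolation=2))"
```

```text
t 5.15 pos [ 0.5481 -0.0014  0.0902] yhead 41.19 r,d [0.0356 0.0326] z [-0.002  0.    -1.   ] F [ 0.67  0.04 -0.54] w 0.003
```

View pics/s1.png

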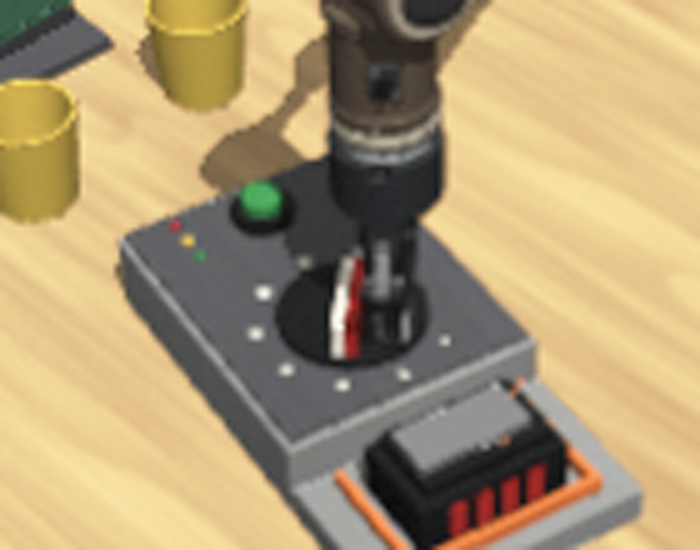

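Request:
move_arm --pt "-6 0 0 0 0 0 0" --pt "-6 0 0 0 0 0 0" --pt "-1.9 0.95 0 0 0 3 0" --pt "-1.9 0.95 0 0 0 3 0" --pt "-1.9 0.95 0 0 0 3 0" --pt "-1.9 0.95 0 0 0 3 0" --pt "-1.9 0.95 0 0 0 3 0" --pt "-1.9 0.95 0 0 0 3 0" --pt "-1.9 0.95 0 0 0 3 0" --pt "0 0 0 0 0 0 0"

```text
t: 6.2
position: [0.5705, -0.0187, 0.0921]
eef_rot: [0.572, 0.82, 0.0, 0.001]
force: [-1.8, -0.7, 0.0]
gripper_width: -0.001
grip_force: 0.0
```

```bash
cat >> h.py <<'E'
def ptr():
    # red/white pointer heading by rendering-free matching: red+white pixel centroid of the top edge, scene camera
    c=optics.capture('scene'); im=c['image'].astype(int); b,g,r=im[...,0],im[...,1],im[...,2]
    red=(r>120)&(g<70)&(b<80)
    best=[]
    for i in range(8):
        h=-.217+2.199-.6283*i; p=S([np.cos(h),np.sin(h)]); n=S([-p[1],p[0]]); k=0;N=0
        for a in np.linspace(-.02,.048,15):
            for q in(.002,.004,.006):
                u,v=proj(c,[*(AX+a*p+q*n),.106]); N+=1;k+=red[int(round(v)),int(round(u))]
        best.append(round(k/N,2))
    print("red match by detent",best); return c
E
python3 -c "
from h import *
st();c=ptr();cv2.imwrite('pics/s2.png',cv2.resize(c['image'][130:240,230:370],None,fx=5,fy=5,interpolation=2))"
```

```text
t 6.2 pos [ 0.5705 -0.0187  0.0921] yhead 20.18 r,d [0.0367 0.0192] z [ 0.002 -0.    -1.   ] F [-1.78 -0.7   0.05] w -0.001
red match by detent [np.float64(0.0), np.float64(0.0), np.float64(0.0), np.float64(0.0), np.float64(0.0), np.float64(0.0), np.float64(0.0), np.float64(0.0)]
```

View pics/s2.png

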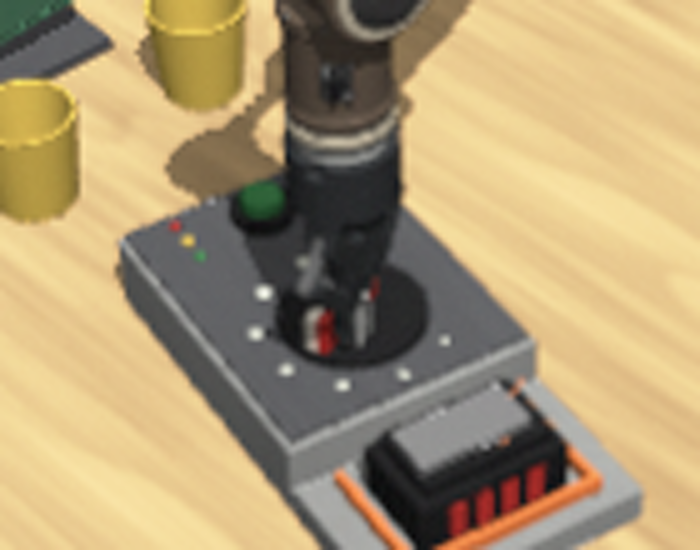

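The finger is against the red face, and I can see the pointer's front end at about (320,330) and its tail at (375,290). I need numbers to tell whether it has snapped.

```bash
python3 -c "
from h import *
c=optics.capture('scene')
for h in (41.6,30,20,12,5.6):
    p=S([np.cos(np.radians(h)),np.sin(np.radians(h))]); print(h,[(S(proj(c,[*(AX+a*p),.106]))-S([230,130]))*5 for a in(.05,-.022)])
"
```

```text
41.6 [array([341.48658487, 326.98756482]), array([351.98748979, 256.63406753])]
30 [array([326.80328539, 325.42856229]), array([358.25260299, 257.27186198])]
20 [array([314.89302211, 322.48440851]), array([363.36271292, 258.48621423])]
12 [array([306.13604784, 319.13136572]), array([367.1484952 , 259.87712648])]
5.6 [array([299.75482291, 315.86258023]), array([369.93014439, 261.24008302])]
```

The pointer is at about 20–24°, right at the tipping point. I'll nudge it a few degrees more.

Request:
move_arm --pt "-1.3 0.65 0 0 0 2 0" --pt "-1.3 0.65 0 0 0 2 0" --pt "-1.3 0.65 0 0 0 2 0" --pt "0 0 0 0 0 0 0" --pt "0 0 0 0 0 0 0" --pt "0 0 0 0 0 0 0" --pt "0 0 0 0 0 0 0" --pt "0 0 0 0 0 0 0" --pt "0 0 0 0 0 0 0" --pt "0 0 0 0 0 0 0"

```text
t: 7.3
position: [0.5723, -0.0212, 0.0912]
eef_rot: [0.614, 0.789, -0.0, -0.0]
force: [0.5, -0.3, 0.6]
gripper_width: -0.002
grip_force: 0.0
```

```bash
python3 -c "
from h import *
st();c=optics.capture('scene');cv2.imwrite('pics/s3.png',cv2.resize(c['image'][165:215,265:335],None,fx=10,fy=10,interpolation=2))"
```

```text
t 7.3 pos [ 0.5723 -0.0212  0.0912] yhead 14.2 r,d [0.0356 0.0201] z [-0.  0. -1.] F [ 0.53 -0.27  0.6 ] w -0.002
```

View pics/s3.png

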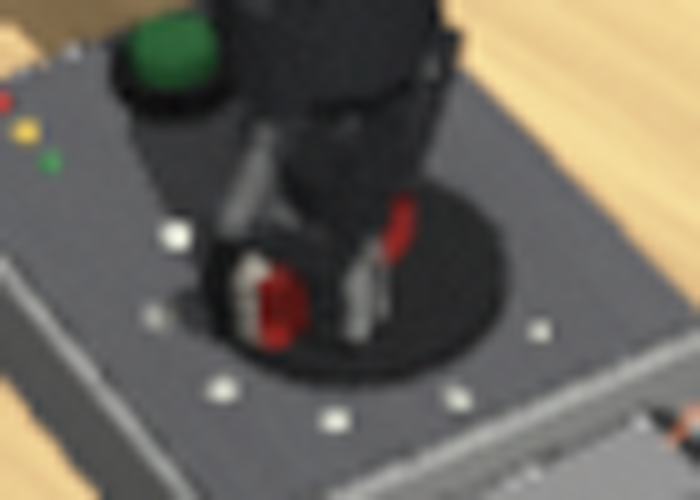

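The pointer snapped to the next dot (its front end points at dot 3, near (222,390)), and the force is back to about 0. Second click now, with a numeric angle fit as a check.

Request:
move_arm --pt "-3.0 1.1 0 0 0 3.5 0" --pt "-2.2 1.1 0 0 0 3.5 0" --pt "-2.2 1.1 0 0 0 3.5 0" --pt "-2.2 1.1 0 0 0 3.5 0" --pt "-2.2 1.1 0 0 0 3.5 0" --pt "-2.2 1.1 0 0 0 3.5 0" --pt "-2.2 1.1 0 0 0 3.5 0" --pt "-2.2 1.1 0 0 0 3.5 0" --pt "-2.2 1.1 0 0 0 3.5 0" --pt "0 0 0 0 0 0 0"

```text
t: 8.35
position: [0.5825, -0.0417, 0.0913]
eef_rot: [0.805, 0.593, 0.0, 0.0]
force: [-0.1, -0.9, 0.2]
gripper_width: 0.001
grip_force: 0.0
```

```bash
cat >> h.py <<'E'
def ang(cam='scene',c=None):
    c=c or optics.capture(cam); im=c['image'].astype(int); b,g,r=im[...,0],im[...,1],im[...,2]
    cu,cv=proj(c,[*AX,.09]); yy,xx=np.mgrid[:400,:640]; near=np.hypot(xx-cu,yy-cv)<20
    red=(r>90)&(r>2*g)&(r>2*b)&near
    red=red.astype(np.uint8); sc=[]; H=np.arange(-90,60,1.)
    for h in H:
        p=S([np.cos(np.radians(h)),np.sin(np.radians(h))]); n=S([-p[1],p[0]])
        P=[proj(c,[*(AX+a*p+q*n),z]) for a in(-.022,.05) for q in(0,.008) for z in(.078,.106)]
        hull=cv2.convexHull(np.round(S(P)*16).astype(np.int32)); m=np.zeros((400,640),np.uint8); cv2.fillConvexPoly(m,hull,1,cv2.LINE_8,4)
        sc.append((m&red).sum())
    sc=np.array(sc); print("red px",red.sum(),"best",sc.max(),"headings",H[sc==sc.max()],"near",H[sc>=.9*sc.max()][[0,-1]]); return c
E
python3 -c "
from h import *
import pickle
ang(c=pickle.load(open('scene.pkl','rb')));ang(c=pickle.load(open('top.pkl','rb')))
st();ang()"
```

```text
red px 50 best 50 headings [38. 39. 40. 41. 42. 43. 44. 45.] near [33. 46.]
red px 50 best 50 headings [36. 37. 38. 39. 40. 41. 42. 43. 44. 45. 46. 47.] near [34. 51.]
t 8.35 pos [ 0.5825 -0.0417  0.0913] yhead -17.31 r,d [0.0357 0.0192] z [ 0. -0. -1.] F [-0.12 -0.86  0.24] w 0.001
red px 83 best 83 headings [-29. -28. -27. -26. -25. -24. -23. -22. -21. -20. -19. -18. -17. -16.
 -15. -14. -13. -12.] near [-44.  -3.]
```

Request:
move_arm --pt "-1.3 0.65 0 0 0 2 0" --pt "-1.3 0.65 0 0 0 2 0" --pt "-0.6 0.3 0 0 0 1 0" --pt "0 0 0 0 0 0 0" --pt "0 0 0 0 0 0 0" --pt "0 0 0 0 0 0 0" --pt "0 0 0 0 0 0 0" --pt "0 0 0 0 0 0 0" --pt "0 0 0 0 0 0 0" --pt "0 0 0 0 0 0 0"

```text
t: 9.4
position: [0.5828, -0.0451, 0.0913]
eef_rot: [0.831, 0.557, -0.0, -0.0]
force: [0.9, 0.6, 0.2]
gripper_width: -0.004
grip_force: 0.0
```

```bash
python3 -c "
from h import *
st();c=ang();cv2.imwrite('pics/s4.png',cv2.resize(c['image'][165:215,265:335],None,fx=10,fy=10,interpolation=2))"
```

```text
t 9.4 pos [ 0.5828 -0.0451  0.0913] yhead -22.3 r,d [0.0355 0.0193] z [-0.  0. -1.] F [0.87 0.62 0.23] w -0.004
red px 82 best 82 headings [-36. -35. -34. -33. -32. -31. -30. -29. -28. -27. -26. -25. -24. -23.] near [-54. -10.]
```

Click two is confirmed: the fit is consistent with −30.4° and the force is about 0. Third click, ending slower.

Request:
move_arm --pt "-2.2 1.1 0 0 0 3.5 0" --pt "-2.2 1.1 0 0 0 3.5 0" --pt "-2.2 1.1 0 0 0 3.5 0" --pt "-2.2 1.1 0 0 0 3.5 0" --pt "-2.2 1.1 0 0 0 3.5 0" --pt "-2.2 1.1 0 0 0 3.5 0" --pt "-2.2 1.1 0 0 0 3.5 0" --pt "-1.3 0.65 0 0 0 2 0" --pt "-1.3 0.65 0 0 0 2 0" --pt "-1.3 0.65 0 0 0 2 0"

```text
t: 10.45
position: [0.5796, -0.0662, 0.0914]
eef_rot: [0.948, 0.318, 0.0, 0.0]
force: [0.5, -1.0, -0.1]
gripper_width: 0.004
grip_force: 0.0
```

```bash
python3 -c "
from h import *
st();c=ang()"
```

```text
t 10.45 pos [ 0.5796 -0.0662  0.0914] yhead -52.89 r,d [0.0357 0.0193] z [ 0.001 -0.    -1.   ] F [ 0.49 -0.99 -0.1 ] w 0.004
red px 100 best 100 headings [-61. -60. -59. -58. -57. -56. -55. -54. -53. -52. -51. -50. -49. -48.
 -47. -46. -45. -44. -43. -42. -41. -40. -39. -38. -37. -36. -35.] near [-72. -14.]
```

Request:
move_arm --pt "-1.0 0.5 0 0 0 1.5 0" --pt "-1.0 0.5 0 0 0 1.5 0" --pt "-1.0 0.5 0 0 0 1.5 0" --pt "0 0 0 0 0 0 0" --pt "0 0 0 0 0 0 0" --pt "0 0 0 0 0 0 0" --pt "0 0 0 0 0 0 0" --pt "0 0 0 0 0 0 0" --pt "0 0 0 0 0 0 0" --pt "0 0 0 0 0 0 0"

```text
t: 11.5
position: [0.5778, -0.0691, 0.0913]
eef_rot: [0.96, 0.281, -0.0, -0.0]
force: [0.0, 0.1, 0.1]
gripper_width: 0.001
grip_force: 0.0
```

```bash
python3 -c "
from h import *
st();c=ang();cv2.imwrite('pics/s5.png',cv2.resize(c['image'][165:215,265:335],None,fx=10,fy=10,interpolation=2))"
```

```text
t 11.5 pos [ 0.5778 -0.0691  0.0913] yhead -57.3 r,d [0.0355 0.0189] z [-0. -0. -1.] F [0.03 0.07 0.09] w 0.001
red px 88 best 88 headings [-74. -73. -72. -71. -70. -69. -68. -67. -66. -65. -64. -63. -62. -61.
 -60. -59. -58. -57. -56. -55. -54. -53. -52. -51. -50. -49. -48. -47.] near [-87. -27.]
```

View pics/s5.png

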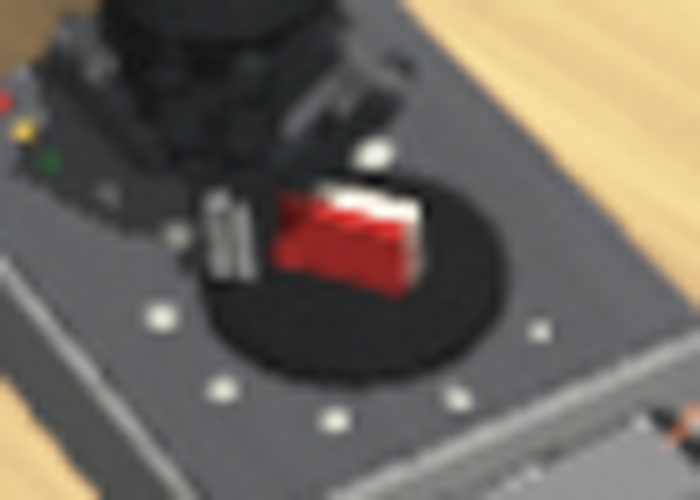

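The finger is clear of the pointer, the force is 0, and the fit (−47 to −74°) brackets the third position at −66.4°. I'll back off, lift and go over the button.

Request:
move_arm --pt "6 0 0 0 0 0 0" --pt "0 0 -25 0 0 0 0" --pt "0 0 -30 0 0 0 0" --pt "-20 9.4 0 0 0 0 0" --pt "-20 9.4 0 0 0 0 0" --pt "-20 9.4 0 0 0 0 0" --pt "-20 9.4 0 0 0 0 0" --pt "-20 9.4 0 0 0 0 0" --pt "-17 9.4 0 0 0 0 0" --pt "0 0 0 0 0 0 0"

```text
t: 12.55
position: [0.5143, -0.178, 0.1464]
eef_rot: [0.96, 0.28, -0.0, 0.0]
force: [-0.5, 0.8, -0.6]
gripper_width: -0.001
grip_force: 0.0
```

```bash
python3 -c "
from h import *
s,M=st();d=BT-s['position'][:2];print('to button tool xy',M[:2,:2].T@d);ang();ang('top')"
```

```text
t 12.55 pos [ 0.5143 -0.178   0.1464] yhead -57.45 r,d [ 0.0932 -0.0931] z [-0.    -0.001 -1.   ] F [-0.49  0.84 -0.59] w -0.001
to button tool xy [ 0.00125943 -0.00126873]
red px 135 best 135 headings [-70. -69. -68. -67. -66. -65. -64. -63. -62. -61. -60.] near [-78. -46.]
red px 48 best 46 headings [-63. -62. -61. -60.] near [-68. -54.]
```

Request:
move_arm --pt "1 -1 20 0 0 0 0" --pt "0 0 20 0 0 0 0" --pt "0 0 12 0 0 0 0" --pt "0 0 4 0 0 0 0" --pt "0 0 3 0 0 0 0" --pt "0 0 2 0 0 0 0" --pt "0 0 2 0 0 0 0" --pt "0 0 1.5 0 0 0 0" --pt "0 0 0 0 0 0 0" --pt "0 0 0 0 0 0 0"

```text
t: 13.65
position: [0.5154, -0.1744, 0.0857]
eef_rot: [0.96, 0.281, -0.0, -0.001]
force: [-8.2, 6.0, 21.9]
gripper_width: 0.002
grip_force: 11.0
```

22 N at z = 0.0857 with some side force: either the button is bottomed or the fingertip corners are on the collar. I'll use the last look on this.

```bash
python3 -c "
from h import *
s,M=st();c=optics.capture('scene');cv2.imwrite('pics/s6.png',cv2.resize(c['image'][140:200,245:325],None,fx=10,fy=10,interpolation=2))
for z in (.088,.082,.078,.07): print(z,(S(proj(c,[*BT,z]))-S([245,140]))*10)
print('tip',(S(proj(c,s['position']))-S([245,140]))*10)"
```

```text
t 13.65 pos [ 0.5154 -0.1744  0.0857] yhead -57.31 r,d [ 0.0905 -0.0905] z [-0.001  0.001 -1.   ] F [-8.16  5.95 21.91] w 0.002
0.088 [370.36062737 293.39522412]
0.082 [371.49125569 306.03639006]
0.078 [372.2424187  314.43108068]
0.07 [373.73856042 331.14231851]
tip [372.77252733 301.2537355 ]
```

View pics/s6.png

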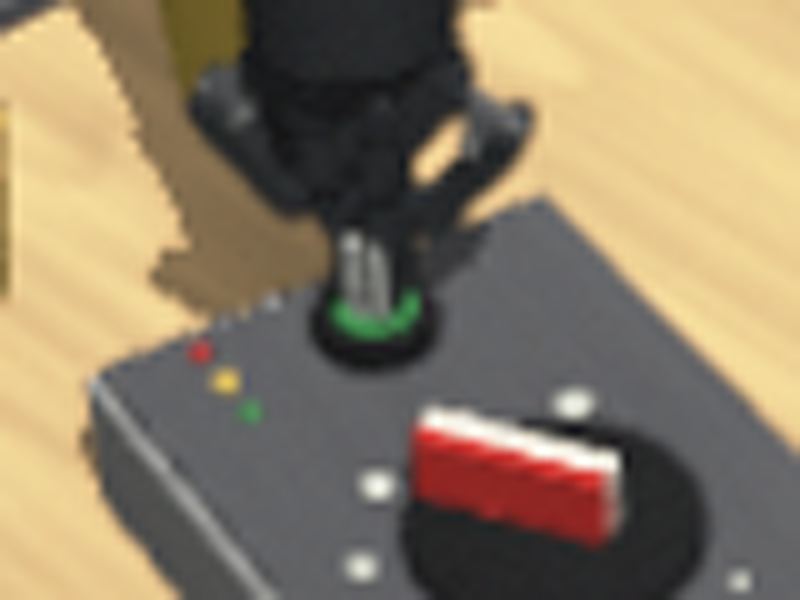

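The fingers sit well inside the green cap, clear of the collar, so 22 N against a 5 N spring means it is bottomed. The pointer points at dot 5, near (377,487). I'll release straight up and check the button and pointer numerically.

Request:
move_arm --pt "0 0 -4 0 0 0 0" --pt "0 0 -4 0 0 0 0" --pt "0 0 -10 0 0 0 0" --pt "0 0 -20 0 0 0 0" --pt "0 0 -30 0 0 0 0" --pt "0 0 -30 0 0 0 0" --pt "0 0 -30 0 0 0 0" --pt "0 0 -20 0 0 0 0" --pt "0 0 0 0 0 0 0" --pt "0 0 0 0 0 0 0"

```text
t: 14.7
position: [0.5153, -0.1754, 0.2298]
eef_rot: [0.96, 0.281, 0.0, 0.0]
force: [0.1, -0.0, -0.6]
gripper_width: 0.002
grip_force: 0.0
```

```bash
python3 - <<'E'
from h import *
import pickle
from scipy.optimize import minimize
st(); c=ang(); ang('top')
c0=pickle.load(open('scene.pkl','rb'))
dn=cv2.resize(cv2.imread('pics/s6.png'),(80,60),interpolation=cv2.INTER_AREA)
for n,im in(('start',c0['image'][140:200,245:325]),('down',dn),('now',c['image'][140:200,245:325])):
    im=im.astype(int); m=(im[...,1]>1.5*im[...,2])&(im[...,1]>1.3*im[...,0])&(im[...,1]>50); m[34:]=0
    y,x=np.nonzero(m); print(n,m.sum(),'rows',y.min(),y.max(),'left/right extreme rows',y[x==x.min()].mean(),y[x==x.max()].mean(),'cols',x.min(),x.max())
for z in(.088,.082):
    P=S([proj(c,[BT[0]+.016*np.cos(t),BT[1]+.016*np.sin(t),z]) for t in np.linspace(0,6.28,90)])-S([245,140])
    print(z,'rows',P[:,1].min(),P[:,1].max(),'ext rows',P[P[:,0].argmin(),1],P[P[:,0].argmax(),1])
E
```

```text
t 14.7 pos [ 0.5153 -0.1754  0.2298] yhead -57.31 r,d [ 0.0913 -0.0911] z [ 0.001 -0.001 -1.   ] F [ 0.14 -0.02 -0.61] w 0.002
red px 135 best 135 headings [-70. -69. -68. -67. -66. -65. -64. -63. -62. -61. -60.] near [-78. -46.]
red px 49 best 47 headings [-63. -62. -61. -60.] near [-68. -54.]
start 57 rows 26 33 left/right extreme rows 29.5 29.5 cols 33 41
down 24 rows 29 33 left/right extreme rows 31.0 30.0 cols 33 41
now 57 rows 26 33 left/right extreme rows 29.5 29.5 cols 33 41
0.088 rows 26.553450926621537 32.166282069885455 ext rows 29.584277933604113 29.189709372409652
0.082 rows 27.81533686173347 33.43254934392738 ext rows 30.848081377027995 30.454185903206394
```

The button went down (edge rows match 82 mm) and is back at its starting image. The pointer sits at about −65°, against −66.4° expected.

```bash
python3 -c "
from station import env
print(env.sign_off())"
```

```text
the job is handed in; nothing more can be done
None
```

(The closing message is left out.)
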